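Clear the sorting tray and gather the blanks in its pouring corner

ROBOT

A 6-joint arm with a two-finger parallel gripper is mounted at the origin on a cart in front of the work surface, level with it; the furniture and walls round the work are solid. World frame = base frame: x ahead of the robot, y to its left, z up, the work surface at z = 0. Lengths are in m, angles in rad, forces in N, time in s.
With the tool pointing down it reaches from about 0.35 to 0.975 m from the base axis. Payload 4.9 kg.
Tool frame: the origin (TCP) lies midway between the tips of the shut fingers; the grasp point (between the pads) lies 19 mm behind it (ctrl.tcp_to_grasp is the distance from the TCP to the grasp point, in m); z points along the fingers, y is the line along which they close (so a half turn about z gives the same grasp; the last joint's range is limited). The gripper opens to 85 mm and grips with 20 to 120 N. Pads are 22 mm wide; open, the fingers measure 114 mm over their backs; the gripper's body (76 mm by 85 mm) begins 54 mm behind the grasp point. The pads swing forward as they close: fully open they stand 13 mm farther back than shut.
Start: joints at [1.052, 0.053, 1.613, -0, 1.476, -0.119], TCP at [0.243, 0.576, 0.231] pointing down, gripper open.
Joint ranges: [-3.01, 3.01], [-1.01, 2.22], [0.06, 2.58], [-1.02, 4.17], [0.09, 2.62], [-3.14, 3.14]. Speed limits (rad/s): [2.57, 2.57, 3.14, 3.14, 3.14, 3.14].

INTERFACE

Orientations are given as a rotation vector (axis times angle).
In Python, from station import ctrl gives the robot as it stands.
- The arm moves only by the shell command python3 jog.py 'ROWS' [FORCE]. ROWS is rows parted by semicolons, their numbers by spaces, 1 to 20 of them, each of 7 numbers: the finger opening in m, then dx, dy, dz in m, then a rotation vector rx, ry, rz in rad; each row is the pose to reach, as a shift and turn from the pose commanded when the command began, along the tool's axes at that moment; what a row does not reach only later rows make up. A row lasts 1/12 s, in which the tool goes at most 0.0417 m and 0.125 rad, less where a joint would pass 70% of its speed; a pose out of reach is approached as far as the arm can. The fingers move at their own pace and stop on an object; FORCE is the grip in N (left out, the last holds). Time passes only in rows, so rows that do not move let the fingers close. It prints the time, the measured TCP pose, the force, the opening and the grip force at its end.
- ctrl.get_obs(): the state, without advancing time (a new reading comes with each control period).
- ctrl.get_image(name): name is "scene" or "top" or "wrist"; returns the picture (480x640x3 uint8, red, green, blue); there is no depth.
- ctrl.camera_params(name): a dict with "fx", "fy", "cx", "cy" (pixels), "T" (4x4, takes a point from camera to world coordinates); the wrist camera has in their place "tool_from_camera" (4x4, takes a point from camera to tool coordinates, whose origin is the TCP and whose axes are the flange's). Camera axes: x right, y down, z forward; pixel columns grow to the right and rows downward; lengths in m; the calibration is good to about 2 mm. A picture is of the moment at which its call begins: read the wrist's pose just before it. camera_params takes no time and is no camera call.
- ctrl.finish_job(): hands the job in; it is judged then, once.
The state is a dict: "t": time; "q": joint angles; "dq": joint speeds; "effort": joint torques, N m; "tool_pos": TCP position; "tool_rot": TCP orientation; "contact_force": force on the tool from outside, world axes, zero at the start; "wrist_torque": the same for the moment, N m; "opening": finger opening in m; "grip_force": force on a finger pad.
Only numpy, scipy, OpenCV 4.12 (cv2) and the standard library are available. Lean on these libraries where they do the work, as an engineer would, in place of code of your own. Each camera call takes 0.05 s, during which the arm holds its last target. There are 200 camera calls.

TASK

The black file case was left lying across the wooden sorting tray: lay it (do not drop it) squarely on top of the pile of closed cases beside it, flush with the like case there. Then pick up the tray and tilt it, some 30 to 40 degrees, until all four brass blanks have slid into the cut-off corner with the low pouring lip, without spilling any, touching them with the fingers, or disturbing the pile or the things standing around. Finish while still holding the tray like that: in the gripper alone, a good 5 cm clear of the bench, tilted and still, with the blanks at rest in that corner.

Things in the scene. Friction and masses are not known exactly. Their poses are not given: they have to be found in the camera images.
- file_case: closed black file case, a flat solid box 61 x 222 x 30 mm (x, y, z), 0.3 kg. Origin: centre of its underside; y along its length, z up; its solid sides lie at x = -28 and +30 mm. At the start it lies across the tray's rim, over the middle, roughly along the tray's long side. Grasp it across its width
- lower_case: a second file case just like the first (same size, same origin and axes), loose, 0.3 kg; top of the pile at the start. A case lying flat on it has its origin 30 mm above this one
- bur_box: flat closed clear plastic box of burs, 85 x 201 x 24 mm, stands fast; second of the pile, lying centred on the gauge case, under the lower file case. Origin: centre of its underside; y along its length; its lid's top is 23 mm above the origin
- gauge_case: closed black gauge case, 102 x 271 x 30 mm, bottom of the pile, stands fast on the bench. Origin: centre of its underside; y along its length
- tray: open wooden sorting tray, 140 x 180 x 42 mm (x, y, z), about 0.22 kg, loose. Origin: centre of its underside. Walls 9 mm thick, floor 4 mm. Its (-x, +y) corner, on the robot's side to the left, is cut off at 45 degrees, 45 mm along each side, with only a lip 16 mm high over the underside. Hold it by the uncut back wall (+x side); fingertips under 10 mm above the underside could touch the blanks
- tray_pour (a point): middle of the pouring lip's inner face at the foot, on the floor of the tray: tray frame (-42, 62, 4) mm. The blanks must end with their origins within 62 mm of this point (packed against each other in the corner, the outermost lies up to 56 mm away)
- tray_back_rim (a point): middle of the top edge of the tray's back wall: tray frame (65.5, 0, 42) mm; the wall is 9 mm thick in x
- blank_0: round polished brass bezel blank, disc 24 mm across and 5 mm thick, about 18 g, lying flat and loose on the tray's floor; all four are alike. Origin: centre of its underside. It slides on the tray once the floor slopes more than about 14 degrees (11 to 17); along a wall it needs more, some 30 to 35; tilting towards one side, then the other, frees it
- blank_1: round polished brass bezel blank, disc 24 mm across and 5 mm thick, about 18 g, lying flat and loose on the tray's floor; all four are alike. Origin: centre of its underside. It slides on the tray once the floor slopes more than about 14 degrees (11 to 17); along a wall it needs more, some 30 to 35; tilting towards one side, then the other, frees it
- blank_2: round polished brass bezel blank, disc 24 mm across and 5 mm thick, about 18 g, lying flat and loose on the tray's floor; all four are alike. Origin: centre of its underside. It slides on the tray once the floor slopes more than about 14 degrees (11 to 17); along a wall it needs more, some 30 to 35; tilting towards one side, then the other, frees it
- blank_3: round polished brass bezel blank, disc 24 mm across and 5 mm thick, about 18 g, lying flat and loose on the tray's floor; all four are alike. Origin: centre of its underside. It slides on the tray once the floor slopes more than about 14 degrees (11 to 17); along a wall it needs more, some 30 to 35; tilting towards one side, then the other, frees it
- bead_jar: small screw jar of beads, 40 mm across and 40 mm high, a bystander. Origin: centre of its underside
- bead_pot: small plastic pot with beads, 64 mm across and 40 mm high, a bystander. Origin: centre of its underside
- tweezers: steel tweezers, 121 x 15 x 7 mm, a bystander. Origin: centre of the underside
- loupe: folding loupe, 42 x 75 x 15 mm, a bystander. Origin: centre of the underside

How it is judged:
On the way:
1. the file case lies squarely on the pile, released (x of file_case in the frame of lower_case between -0.012 and 0.012 m and y of file_case in the frame of lower_case between -0.015 and 0.015 m and z of file_case in the frame of lower_case between 0.026 and 0.034 m and angle between the y axis of file_case and the y axis of lower_case, either way round below 0.12 rad and angle between file_case's own z axis and vertical below 0.06 rad and x of lower_case in the frame of bur_box between -0.02 and 0.02 m and y of lower_case in the frame of bur_box between -0.02 and 0.02 m and z of lower_case in the frame of bur_box above 0.018 m and angle between the y axis of lower_case and the y axis of bur_box, either way round below 0.15 rad and contact force between the fingers and file_case below 0.05 N and linear speed of file_case below 0.02 m/s), for 0.2 s.
At the end, for the whole second after the job is handed in: Tray in the gripper alone, centre over 60 mm and lip over 30 mm up, tilted 20 to 50 degrees, still; all blanks at rest within 62 mm of the lip's foot. File case released, flat on the lower case within 12 mm across, 15 mm along, 7 degrees; lower case within 20 mm and 9 degrees on the bur box (all of step 1 and height (world z) of tray above 0.06 m and height (world z) of tray_pour above 0.03 m and contact force between the fingers and tray above 1 N and contact force between tray and file_case below 0.2 N and contact force between tray and lower_case below 0.2 N and contact force between tray and bur_box below 0.2 N and contact force between tray and gauge_case below 0.2 N and angle between tray's own z axis and vertical between 0.35 and 0.87 rad and linear speed of each of tray, blank_0, blank_1, blank_2, blank_3 below 0.03 m/s and angular speed of tray below 0.15 rad/s and distance between each of blank_0, blank_1, blank_2, blank_3 and tray_pour below 0.062 m and contact force between the fingers and blank_0 below 0.05 N and contact force between the fingers and blank_1 below 0.05 N and contact force between the fingers and blank_2 below 0.05 N and contact force between the fingers and blank_3 below 0.05 N); the arm keeps its last pose, push and grip.
It fails at once if a blank is spilled out of the tray ((z of blank_0 in the frame of tray above 0.05 m or z of blank_0 in the frame of tray below -0.01 m or x of blank_0 in the frame of tray above 0.075 m or x of blank_0 in the frame of tray below -0.075 m or y of blank_0 in the frame of tray above 0.095 m or y of blank_0 in the frame of tray below -0.095 m) or (z of blank_1 in the frame of tray above 0.05 m or z of blank_1 in the frame of tray below -0.01 m or x of blank_1 in the frame of tray above 0.075 m or x of blank_1 in the frame of tray below -0.075 m or y of blank_1 in the frame of tray above 0.095 m or y of blank_1 in the frame of tray below -0.095 m) or (z of blank_2 in the frame of tray above 0.05 m or z of blank_2 in the frame of tray below -0.01 m or x of blank_2 in the frame of tray above 0.075 m or x of blank_2 in the frame of tray below -0.075 m or y of blank_2 in the frame of tray above 0.095 m or y of blank_2 in the frame of tray below -0.095 m) or (z of blank_3 in the frame of tray above 0.05 m or z of blank_3 in the frame of tray below -0.01 m or x of blank_3 in the frame of tray above 0.075 m or x of blank_3 in the frame of tray below -0.075 m or y of blank_3 in the frame of tray above 0.095 m or y of blank_3 in the frame of tray below -0.095 m)).
It fails at once if the fingers touch a blank (contact force between the fingers and blank_0 above 0.1 N or contact force between the fingers and blank_1 above 0.1 N or contact force between the fingers and blank_2 above 0.1 N or contact force between the fingers and blank_3 above 0.1 N).
It fails at once if the file case is dropped (falls freely more than about 13 mm) (contact force between the fingers and file_case below 0.02 N and linear speed of file_case above 0.5 m/s).
It fails at once if the lower case is shoved from its place in the pile (more than 25 mm) (distance of lower_case from where it was at the start of the episode above 0.025 m).
It fails at once if the bead jar, bead pot, tweezers or loupe is moved by more than 30 mm (distance of any of bead_jar, bead_pot, tweezers, loupe from where it was at the start of the episode above 0.03 m).
It also fails if it takes over 64 s, if anything falls off the work surface, if the arm or the gripper's body presses on something with over 40 N, if the wrist force passes 120 N, or if a joint passes its speed limit or range.

## Working session

There is one attempt and no reset: what is moved stays moved. The work goes in short steps, Python scripts to look and compute and a shell command to move; the robot and the scene stay as the last step left them, time stands still between calls to the robot, and variables do not carry over. Pictures are saved under pics/ and viewed, at most 10 in all, crops included, and the job is handed in when it is done.

```bash
ls; mkdir -p pics
python3 - <<'E'
from station import ctrl
import cv2,numpy as np
np.set_printoptions(precision=4,suppress=True)
for n in ("top","scene"):
    cv2.imwrite(f"pics/{n}0.png",ctrl.get_image(n)[:,:,::-1])
    print(n,ctrl.camera_params(n))
print(ctrl.camera_params("wrist"))
o=ctrl.get_obs();print(o, ctrl.tcp_to_grasp)
E
```

```text
jog.py
pics
station.py
top {'fx': 515.6459793801394, 'fy': 515.6459793801394, 'cx': 320.75023847039387, 'cy': 240.54367566045917, 'T': array([[-0.003 , -0.9961,  0.0887,  0.4674],
       [-1.    ,  0.0035,  0.0058,  0.0352],
       [-0.0061, -0.0886, -0.996 ,  1.1462],
       [ 0.    ,  0.    ,  0.    ,  1.    ]])}
scene {'fx': 605.9553633015171, 'fy': 605.9553633015171, 'cx': 318.3982399672465, 'cy': 255.5378453304784, 'T': array([[ 0.4736, -0.5001,  0.725 , -0.395 ],
       [-0.8804, -0.2906,  0.3747, -0.4257],
       [ 0.0233, -0.8158, -0.5779,  0.7978],
       [ 0.    ,  0.    ,  0.    ,  1.    ]])}
{'fx': 360.67860203455456, 'fy': 360.67860203455456, 'cx': 321.8255928267574, 'cy': 236.13628236315805, 'tool_from_camera': array([[-0.0001, -0.9511, -0.3088,  0.0803],
       [ 1.    , -0.    , -0.0004,  0.0006],
       [ 0.0003, -0.3088,  0.9511, -0.1429],
       [ 0.    ,  0.    ,  0.    ,  1.    ]])}
{'t': 0.1, 'q': array([ 1.052 ,  0.0533,  1.6141,  0.    ,  1.476 , -0.119 ]), 'dq': array([ 0.0002, -0.0009, -0.0049, -0.0003, -0.0008,  0.0012]), 'effort': array([  0.0003, -39.4898, -37.1366,  -0.0001,   0.0037,  -0.    ]), 'tool_pos': array([0.243 , 0.5752, 0.2302]), 'tool_rot': array([-0.6237, -3.0784,  0.0028]), 'contact_force': array([ 0.0544,  0.3382, -0.4795]), 'wrist_torque': array([-0.0211,  0.0162,  0.0076]), 'grip_force': 0.0, 'opening': 0.08532818899991246} 0.0187
```

View pics/top0.png

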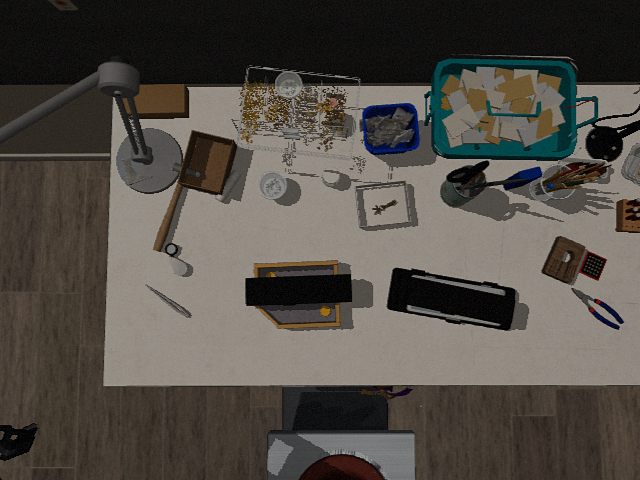

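View pics/scene0.png

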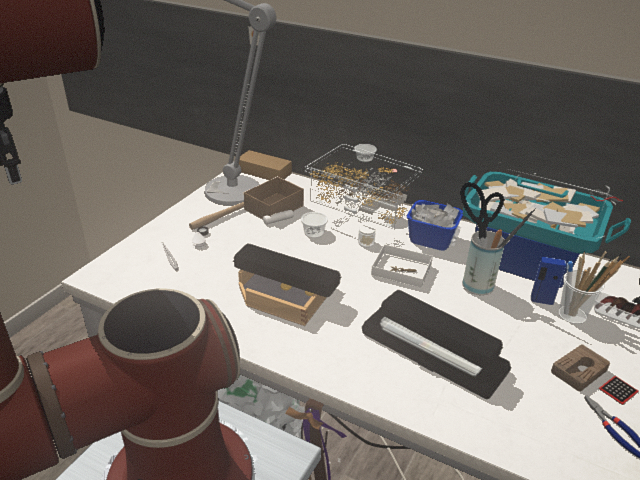

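The top view shows the tray at about (255–340, 262–328) with its cut corner lower left. The file case across it covers (246–352, 275–304), and the pile is at (388–518, 268–328). The scene view agrees.

```bash
cat > h.py <<'E'
from station import ctrl
import cv2,numpy as np
from scipy.spatial.transform import Rotation as R
np.set_printoptions(precision=4,suppress=True)
def tool(o=None):
    o=o or ctrl.get_obs(); T=np.eye(4); T[:3,:3]=R.from_rotvec(o["tool_rot"]).as_matrix(); T[:3,3]=o["tool_pos"]; return T
def snap(n,f=None):
    p=ctrl.camera_params(n); T=tool()@p["tool_from_camera"] if n=="wrist" else p["T"]
    im=ctrl.get_image(n)
    if f: cv2.imwrite(f"pics/{f}.png",im[:,:,::-1])
    np.savez(f"pics/{f or n}.npz",im=im,T=T,k=[p["fx"],p["fy"],p["cx"],p["cy"]])
    return im,T,[p["fx"],p["fy"],p["cx"],p["cy"]]
def load(f): d=np.load(f"pics/{f}.npz"); return d["im"],d["T"],d["k"]
def ray(c,uv):
    _,T,k=c; uv=np.atleast_2d(np.asarray(uv,float))
    d=np.c_[(uv[:,0]-k[2])/k[0],(uv[:,1]-k[3])/k[1],np.ones(len(uv))]@T[:3,:3].T
    return T[:3,3],d
def plane(c,uv,z): o,d=ray(c,uv); return o+d*((z-o[2])/d[:,2:])
def tri(c1,uv1,c2,uv2):
    out=[]
    o1,D1=ray(c1,uv1);o2,D2=ray(c2,uv2)
    for a,b in zip(D1,D2):
        s=np.linalg.lstsq(np.c_[a,-b],o2-o1,rcond=None)[0]; p,q=o1+a*s[0],o2+b*s[1]; out.append([*(p+q)/2,np.linalg.norm(p-q)])
    return np.array(out)
def goal(pos,rot):
    "shift & rotvec in tool axes from present pose"
    T=tool(); print("d",T[:3,:3].T@(np.array(pos)-T[:3,3]),"r",(R.from_matrix(T[:3,:3]).inv()*R.from_matrix(rot)).as_rotvec())
E
python3 - <<'E'
from h import *
c=snap("top","t1")
for n,uv in dict(traycor=[[255,262],[340,262],[340,328]],case=[[246,276],[352,275],[246,304],[352,303]],pile=[[390,268],[518,290],[512,328],[388,306]]).items():
    print(n,plane(c,uv,{'traycor':.042,'case':.072,'pile':.03}[n]))
goal([.36,-.03,.36],np.c_[[-1,0,0],[0,1,0],[0,0,-1]])
cv2.imwrite("pics/t1c.png",cv2.resize(c[0][250:340,230:530,::-1],None,fx=2.6,fy=2.6,interpolation=cv2.INTER_CUBIC))
E
```

```text
traycor [[0.52   0.1827 0.042 ]
 [0.5194 0.0005 0.042 ]
 [0.3796 0.0014 0.042 ]]
case [[ 0.4895  0.1972  0.072 ]
 [ 0.4909 -0.0233  0.072 ]
 [ 0.4316  0.1966  0.072 ]
 [ 0.4331 -0.0228  0.072 ]]
pile [[ 0.5066 -0.1078  0.03  ]
 [ 0.4585 -0.3821  0.03  ]
 [ 0.3777 -0.3663  0.03  ]
 [ 0.4251 -0.1023  0.03  ]]
d [-0.3433 -0.5122 -0.1289] r [-0.0016 -0.0005 -0.3998]
```

View pics/t1c.png

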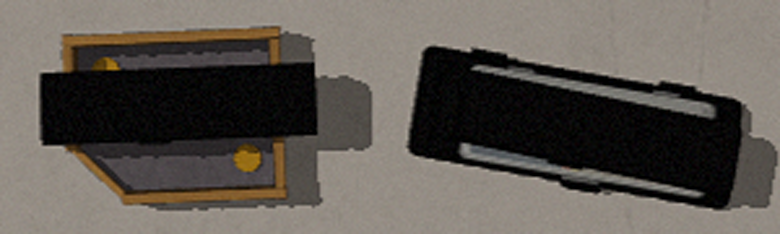

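The zoomed view shows two blanks in the tray. One is at the back left (crop 105, 66) and one at the front right (247, 158). The pile is turned about 10°, with the lower case lying between the two white stripes of the bur box. Next I take survey views with the wrist camera.

```bash
python3 jog.py '0.085 -.1 -.12 -.03 0 0 -.1;0.085 -.2 -.25 -.07 0 0 -.2;0.085 -.3 -.4 -.1 0 0 -.3;0.085 -.38 -.497 -.129 0 0 -.4;0.085 -.38 -.497 -.129 0 0 -.4;0.085 -.38 -.497 -.129 0 0 -.4;0.085 -.38 -.497 -.129 0 0 -.4;0.085 -.38 -.497 -.129 0 0 -.4;0.085 -.38 -.497 -.129 0 0 -.4;0.085 -.38 -.497 -.129 0 0 -.4;0.085 -.38 -.497 -.129 0 0 -.4;0.085 -.38 -.497 -.129 0 0 -.4;0.085 -.38 -.497 -.129 0 0 -.4;0.085 -.38 -.497 -.129 0 0 -.4;0.085 -.38 -.497 -.129 0 0 -.4;0.085 -.38 -.497 -.129 0 0 -.4;0.085 -.38 -.497 -.129 0 0 -.4;0.085 -.38 -.497 -.129 0 0 -.4;0.085 -.38 -.497 -.129 0 0 -.4;0.085 -.38 -.497 -.129 0 0 -.4'
python3 - <<'E'
from h import *
print(tool()); snap("wrist","w1")
E
```

```text
t: 1.82
tool_pos: [0.3995, -0.0289, 0.3599]
tool_rot: [0.004, -3.141, -0.001]
contact_force: [-0.7, 0.4, 1.1]
opening: 0.0847
grip_force: 0.0
[[-1.     -0.0023 -0.0006  0.3995]
 [-0.0023  1.      0.0004 -0.0289]
 [ 0.0006  0.0004 -1.      0.3599]
 [ 0.      0.      0.      1.    ]]
```

View pics/w1.png

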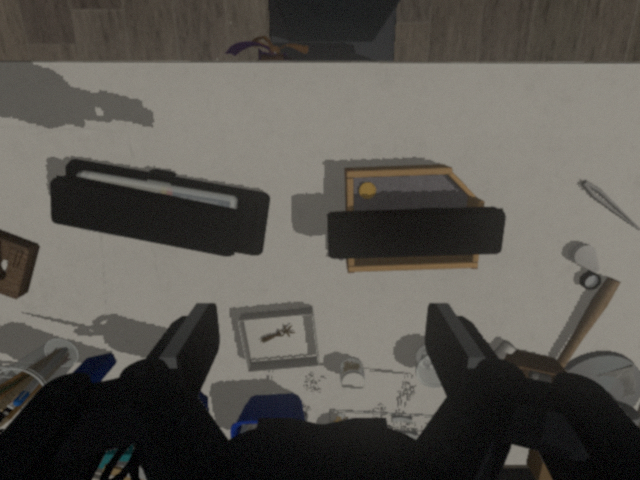

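The wrist view shows the file case at (328–503, 206–258), the tray rim at (345–485, 167–272), and the pile at (52–269, 158–254). I take a second wrist view from over the pile and brighten it.

```bash
python3 jog.py '0.085 0 -.04 0 0 0 0;0.085 0 -.08 0 0 0 0;0.085 0 -.12 0 0 0 0;0.085 0 -.16 0 0 0 0;0.085 0 -.17 0 0 0 0;0.085 0 -.17 0 0 0 0;0.085 0 -.17 0 0 0 0;0.085 0 -.17 0 0 0 0'
python3 - <<'E'
from h import *
a=load("w1"); b=snap("wrist","w2"); print(b[1][:3,3])
g=lambda im:(255*(im[:,:,::-1]/255.)**.4).astype(np.uint8)
m=(b[0].max(2)<45).astype(np.uint8);n,l,s,_=cv2.connectedComponentsWithStats(m);print(s[s[:,4]>800])
f=lambda im:cv2.resize(g(im),None,fx=2.6,fy=2.6,interpolation=cv2.INTER_CUBIC)
cv2.imwrite("pics/both.png",np.vstack([f(a[0][145:265,40:280]),f(b[0][140:265,190:430])])[:600])
E
```

```text
t: 2.53
tool_pos: [0.4002, -0.1985, 0.3604]
tool_rot: [-0.004, 3.141, 0.001]
contact_force: [-1.0, 0.6, -0.2]
opening: 0.0849
grip_force: 0.0
[ 0.3202 -0.1977  0.5033]
[[     0      0    640    480 220282]
 [   329      0    160     60   6206]
 [   193    160    199     94  10608]
 [   455    206    185     53   8492]
 [     0    304    640    176  60001]]
```

View pics/both.png

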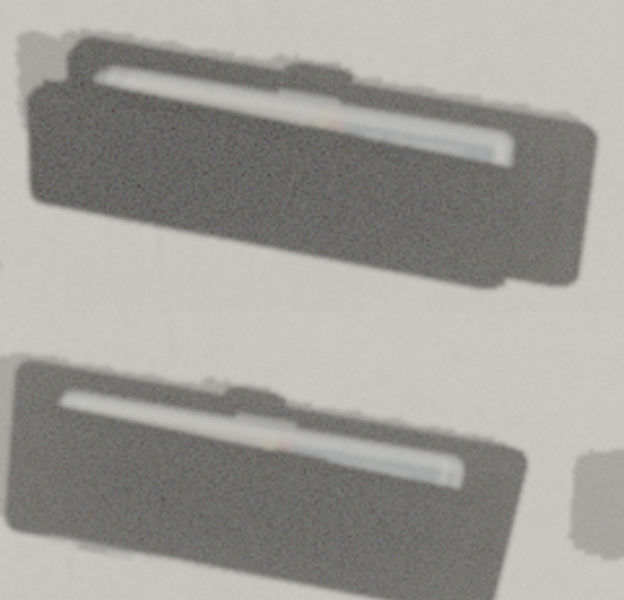

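The lower case's left and back edges stand out against the bench in w1, while its right end against the gauge case is faint. I average several frames and stretch the dark range.

Run:
```python
from h import *
c=load("w2"); im=np.mean([ctrl.get_image("wrist") for _ in range(12)],0); np.savez("pics/w2m.npz",im=im,T=c[1],k=c[2])
a=load("w1")[0].astype(float)
for nm,x,rs in(("w1",a,[(100,190,160,220),(240,200,262,245)]),("w2",im,[(215,190,330,230),(372,190,384,220)])):
    for r in rs: print(nm,x[r[1]:r[3],r[0]:r[2]].reshape(-1,3).mean(0))
s=lambda v:np.clip((v-3)*255/27,0,255).astype(np.uint8)
k=lambda x:cv2.GaussianBlur(x,(0,0),1.5)
print(im[200,200:400:5].mean(1))
cv2.imwrite("pics/dark.png",np.vstack([cv2.resize(s(k(a)[145:265,40:280]),None,fx=2.4,fy=2.4),cv2.resize(s(im[140:265,190:430]),None,fx=2.4,fy=2.4,interpolation=cv2.INTER_CUBIC)])[:600,:,::-1])
```

```text
w1 [28.6394 27.6667 25.835 ]
w1 [35.6434 34.5333 32.202 ]
w2 [36.18   35.1995 33.0112]
w2 [38.1653 37.069  34.5169]
[ 35.5833  33.3056  33.75    33.1667  30.5278  30.6111  31.3056  30.5556
  32.0556  30.2778  30.6389  29.8889  29.7222  30.      30.1111  30.3611
  30.1944  30.1111  30.3611  30.8333  29.6944  28.7222  29.2222  30.3611
  29.8611  35.25    57.4722  85.3333  94.6944  93.9167  90.8333  95.5556
 112.8889 109.6667  40.5833  36.25    37.2778  38.4444  37.5556 131.4722]
```

View pics/dark.png

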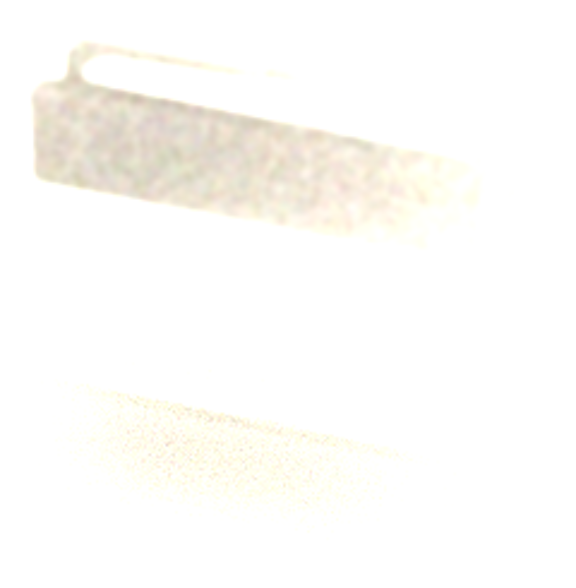

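I used the wrong stretch range there. A higher third wrist view will give stereo on the same silhouette edges.

```bash
python3 jog.py '0.085 0 .04 -.01 0 0 0;0.085 0 .08 -.03 0 0 0;0.085 0 .12 -.04 0 0 0;0.085 0 .16 -.06 0 0 0;0.085 0 .2 -.08 0 0 0;0.085 0 .23 -.09 0 0 0;0.085 0 .23 -.09 0 0 0;0.085 0 .23 -.09 0 0 0;0.085 0 .23 -.09 0 0 0;0.085 0 .23 -.09 0 0 0'
python3 - <<'E'
from h import *
c=snap("wrist","w3"); im=np.mean([c[0]]+[ctrl.get_image("wrist") for _ in range(9)],0); np.savez("pics/w3m.npz",im=im,T=c[1],k=c[2])
g=im.mean(2); m=(g<75).astype(np.uint8);n,l,s,_=cv2.connectedComponentsWithStats(m);print(s[s[:,4]>800]); print(c[1][:3,3])
A=load("w1")[0].astype(float)
s=lambda v:np.clip((v-22)*255/26,0,255).astype(np.uint8)
k=lambda x:cv2.GaussianBlur(x,(0,0),1.)
cv2.imwrite("pics/dark2.png",np.vstack([cv2.resize(s(k(A)[145:265,40:280]),None,fx=2.4,fy=2.4),cv2.resize(s(im[130:250,0:240]),None,fx=2.4,fy=2.4,interpolation=cv2.INTER_CUBIC)])[:600,:,::-1])
E
```

```text
t: 4.02
tool_pos: [0.3998, 0.0289, 0.4491]
tool_rot: [-0.003, -3.14, 0.0]
contact_force: [0.1, 1.1, -0.3]
opening: 0.085
grip_force: 0.0
[[     0      1    640    479 156089]
 [     0      0    640     73  45255]
 [   595    127     45    159   3784]
 [    54    153    188     83   9505]
 [   287    165    150     80   8606]
 [     0    215     45     60   2042]
 [     0    249    640    231  78183]
 [     0    336     48     52   1552]]
[0.3201 0.0301 0.5922]
```

View pics/dark2.png

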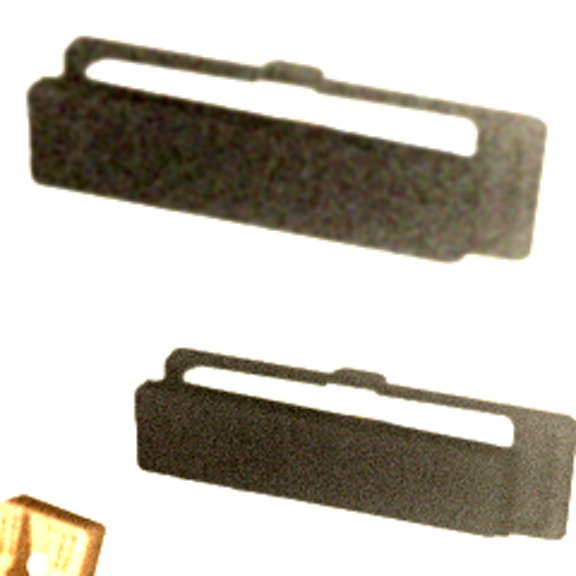

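Both panels now show the lower case clearly. In w1 its corners are at (52.5, 178), (54, 222) and (232.5, 254); in w3 they are at (56, 170), (58, 206) and (211, 234). I fit the edges sub-pixel and triangulate both cases.

```bash
cat > m.py <<'E'
from h import *
def edge(g,axis,rng,a,b,th):
    "first crossing of th scanning a->b along rows (axis 0: per column) ; returns uv line (pt,dir)"
    P=[]
    for i in rng:
        st=1 if b>a else -1; v=(g[:,i] if axis==0 else g[i,:])[a:b:st]
        j=np.argmax(v<th) 
        if j==0 or v[j]>=th: continue
        x=a+st*(j-1+(v[j-1]-th)/(v[j-1]-v[j])); P.append((i,x) if axis==0 else (x,i))
    P=np.array(P); vx,vy,x,y=cv2.fitLine(P.astype(np.float32),cv2.DIST_HUBER,0,.01,.01).ravel()
    r=np.abs((P-[x,y])@[-vy,vx]); return np.array([x,y]),np.array([vx,vy]),len(P),np.median(r)
def meet(A,B): s=np.linalg.solve(np.c_[A[1],-B[1]],B[0]-A[0]); return A[0]+A[1]*s[0]
E
python3 - <<'E'
from m import *
a=load("w1"); c=load("w3m"); ga=a[0].mean(2); gc=c[0].mean(2)
# lower case: +x edge (scan up from below), -y end (scan right)
L={}
for n,g,ux,ub,ve,ue,th in(("w1",ga,range(70,220),(290,225),range(186,216),(35,70),80),("w3",gc,range(72,200),(260,190),range(176,202),(45,75),80)):
    X=edge(g,0,ux,ub[0],ub[1]-40,th); E=edge(g,1,ve,ue[0],ue[1],th); print(n,X,E); L[n]=(X,E)
    # step at +y end: deviation from X line
    for i in range(195,260,1):
        v=g[150:290,i][::-1]; j=np.argmax(v<th); y=289-j+1; 
        d=y-(X[0][1]+X[1][1]/X[1][0]*(i-X[0][0]))
        if i%3==0: print(i,round(d,1),end="; ")
    print()
k1=meet(*L["w1"]);k3=meet(*L["w3"]);print("corner -y+x",k1,k3,tri(a,[k1],c,[k3]))
# file case profiles
print("w1 col 415",ga[190:275:2,415].round()); print("w3 col 362",gc[160:250:2,362].round())
print("w1 row 232",ga[232,318:340].round(),ga[232,490:512].round());print("w3 row 200",gc[205,280:300].round(),gc[205,425:448].round())
t=load("t1");gt=t[0].mean(2);print("top col300",gt[258:332,300].round());print("top row 290",gt[290,238:254].round(),gt[290,345:360].round())
E
```

```text
w1 (array([144.5   , 240.2454], dtype=float32), array([0.9818, 0.1897], dtype=float32), 150, np.float64(0.06098664611719018)) (array([ 49.9621, 200.5   ], dtype=float32), array([0.0726, 0.9974], dtype=float32), 30, np.float64(0.2432741178766542))
195 -0.0; 198 0.4; 201 0.8; 204 0.3; 207 0.7; 210 0.1; 213 0.5; 216 0.9; 219 0.4; 222 0.8; 225 0.2; 228 -0.4; 231 -2.0; 234 -4.5; 237 -5.1; 240 -5.7; 243 -5.3; 246 -5.9; 249 -5.4; 252 -6.0; 255 -6.6; 258 -7.2; 
w3 (array([163.5   , 227.1062], dtype=float32), array([0.9823, 0.1872], dtype=float32), 128, np.float64(0.03232652551736215)) (array([ 54.4361, 186.9   ], dtype=float32), array([0.1075, 0.9942], dtype=float32), 26, np.float64(0.19908402325856103))
195 0.9; 198 0.3; 201 0.7; 204 0.2; 207 -0.4; 210 -1.0; 213 -2.5; 216 -3.1; 219 52.3; 222 51.7; 225 51.2; 228 50.6; 231 50.0; 234 49.5; 237 48.9; 240 48.3; 243 47.7; 246 47.2; 249 46.6; 252 45.0; 255 44.5; 258 43.9; 
corner -y+x [ 51.5477 222.2849] [ 56.5801 206.7355] [[ 0.4392 -0.3554  0.0815  0.0005]]
w1 col 415 [ 75.  52.  50.  53.  49.  50.  53.  51.  53.  40.  21.  15.  18.  14.
  23.  
[... 654 characters left out ...]
34. 32. 33. 34. 31. 31. 33.
 32. 31.] [ 36.  35.  37.  35.  36.  36.  37.  37.  37.  38.  47.  78. 111. 126.
 130. 129. 128. 128. 128. 128. 128. 129. 129.]
top col300 [142. 140. 142. 147.  84.  87.  94.  91.  33.  35.  35.  38.  34.  77.
  74.  74.  75.  78.   5.   4.   8.   5.  10.   0.   7.   8.   5.   6.
   5.   6.   5.   1.  14.  15.   9.   2.   2.  11.   5.   8.   5.  12.
   2.   3.  11.   3.  43.  38.  43.  42.  41.  33.  78.  74.  71.  69.
  71.  70.  75.  72.  71.  68.  74.  72.  58.  19.  90.  91.  86.  75.
  74.  77.  72. 143.]
top row 290 [142. 142. 137. 144. 139. 143. 146.  69.  11.   1.  11.   7.   8.   2.
  11.  13.] [11.  5. 10. 13.  7.  3. 30. 74. 83. 77. 75. 80. 76. 76. 75.]
```

Run:
```python
from m import *
a=load("w1"); c=load("w3m"); t=load("t1"); gc=c[0].mean(2); gt=t[0].mean(2); ga=a[0].mean(2)
def rect(g,cols,top,bot,rows,l,r,th,thx=None):
    T=edge(g,0,cols,*top,th[0]);B=edge(g,0,cols,*bot,th[1]);Lf=edge(g,1,rows,*l,th[2]);Rt=edge(g,1,rows,*r,th[3])
    print([(e[2],round(float(e[3]),2)) for e in(T,B,Lf,Rt)]); return np.array([meet(T,Lf),meet(T,Rt),meet(B,Lf),meet(B,Rt)])
top=rect(gt,range(262,336),(273,285),(306,295),range(279,301),(240,252),(358,345),(41,24,75,45))
w3=rect(gc,range(300,425),(185,200),(241,225),range(200,228),(278,300),(446,425),(37,36,60,80))
print(top,w3,sep="\n")
# w3: top image row = -x side; +y right. match ends (bottom edge = +x top)
P=tri(t,top[[0,1]],c,w3[[3,2]]);print("file case +x corners (+y,-y)",P)
for z in(.07,.072): print("top@",z,plane(t,top,z)); print("w3@",z,plane(c,w3[[3,2]],z))
P=plane(t,top,.072); print("center",P.mean(0)[:2],"ydir",P[0]+P[2]-P[1]-P[3])
k=np.array([[230.8,0],[210.,0]]); k1=[231.,240.2454+.1897/.9818*(231-144.5)];k3=[210.,227.1062+.1872/.9823*(210-163.5)]
print("lower +x+y",tri(a,[k1],c,[k3]))
for z in(.0815,.083):print(z,plane(a,[[51.55,222.28],k1],z),plane(c,[[56.58,206.74],k3],z))
```

```text
[(72, 0.12), (74, 0.11), (22, 0.05), (22, 0.1)]
[(125, 0.22), (125, 0.16), (28, 0.24), (28, 0.02)]
[[244.8417 277.3506]
 [350.6818 273.6028]
 [245.044  305.5696]
 [351.8593 301.6978]]
[[286.6191 197.3327]
 [436.9124 192.1251]
 [290.7127 236.3734]
 [434.4816 231.2153]]
file case +x corners (+y,-y) [[ 0.4862  0.2034  0.0553  0.0031]
 [ 0.4944 -0.0206  0.0523  0.0021]]
top@ 0.07 [[ 0.4867  0.1999  0.07  ]
 [ 0.4938 -0.0207  0.07  ]
 [ 0.4283  0.1989  0.07  ]
 [ 0.4357 -0.0227  0.07  ]]
w3@ 0.07 [[ 0.481   0.2     0.07  ]
 [ 0.4888 -0.0179  0.07  ]]
top@ 0.072 [[ 0.4867  0.1996  0.072 ]
 [ 0.4938 -0.0206  0.072 ]
 [ 0.4284  0.1986  0.072 ]
 [ 0.4357 -0.0225  0.072 ]]
w3@ 0.072 [[ 0.4804  0.1994  0.072 ]
 [ 0.4881 -0.0177  0.072 ]]
center [0.4611 0.0887] ydir [-0.0144  0.4412  0.    ]
lower +x+y [[ 0.4973 -0.1504  0.0441  0.0029]]
0.0815 [[ 0.4392 -0.3557  0.0815]
 [ 0.4838 -0.1414  0.0815]] [[ 0.4393 -0.3552  0.0815]
 [ 0.4842 -0.1369  0.0815]]
0.083 [[ 0.4388 -0.3546  0.083 ]
 [ 0.4832 -0.141   0.083 ]] [[ 0.439  -0.354   0.083 ]
 [ 0.4837 -0.1364  0.083 ]]
```

Run:
```python
from m import *
t=load("t1"); gt=t[0].mean(2); c=load("w3m"); gc=c[0].mean(2)
for u in(425,440,455,470,485,495): print(u,gt[262:332,u].round().astype(int))
print("rows"); 
for v in (290,300,310): print(v,gt[v,380:396].round(),gt[v,508:526].round())
# bench-level calib check: blank (brass) at front, seen by both
for n,I in(("top",t),("w3",(c[0],c[1],c[2]))):
    im=I[0].astype(float); m=((im[:,:,0]>im[:,:,2]*2)&(im[:,:,0]>90)).astype(np.uint8)
    k,l,s,ce=cv2.connectedComponentsWithStats(m)
    for i in range(1,k):
        if 15<s[i,4]<400 and 150<s[i,0]+0<480 and 150<s[i,1]<340: print(n,s[i],ce[i],plane(I,ce[i],.009))
```

```text
425 [142 140 141 141 139 142 143 146 136 130  51   4   2  25  58 117 118  77
   7   3   4   9  14   5  10   9  10   9   6   2   0   7  12  11   9   0
   3   2  12   9  11   5   7   2   1   0  43  98  89 121 123  82   3   1
 118 142 137 141 140 143 139 143 136 142 147 141 143 144 142 141]
440 [140 145 138 141 139 143 141 141 143 143 136 146 148  35   0   0   5  90
 108 121  84  11   9  14   6   0   8  12   7   5   6   0  11   5   4   9
   1   9   4  14  12   7   0  12  11   9  14   3   0  35  55  99 123 127
  32  10   9  98 146 145 139 144 141 141 142 140 143 141 140 139]
455 [136 135 140 137 139 137 138 134 138 138 141 136 138 137 144 141  17   0
   3  21 124 118 123  88   8   0   6  10   7  10   9   6   2  11   9   5
   8   5   9  12   9   9   9  12   2   9   3   7   6   2  12   1  25 109
 126 114  83  84  31   3   4  16 146 144 141 143 143 142 139 137]
470 [138 140 137 142 134 137 138 138 141 139 137 141 139 137 142 139 140 147
  98   9   0   0  90 114 120 121  86   8  10   1   6  11   5  13  10   9
   6   6   9   6   7   2   3  16   6  13   7  13   0  10   6   5   5  11
   0  11 1
[... 955 characters left out ...]
.  76. 128. 140. 137.
 138. 139. 139. 140.]
310 [140. 143. 138. 141. 140. 139. 141. 141. 143. 144. 150. 111.  99.  56.
  14.  10.] [ 8.  2.  2. 14. 12. 17. 72. 81. 82. 80. 78. 81. 81. 76. 82. 77. 76. 77.]
top [156 227   8  17  36] [159.3889 234.6667] [[0.583  0.4001 0.009 ]]
top [254 260  83  18 326] [291.5061 264.5521] [[0.5157 0.1065 0.009 ]]
top [334 265   4  10  30] [335.1333 269.4   ] [[0.5047 0.0103 0.009 ]]
top [270 272   6   5  19] [272.3158 274.2632] [[0.4944 0.1487 0.009 ]]
top [258 305  82  24 350] [305.8229 321.3371] [[0.3916 0.0749 0.009 ]]
top [320 308  10   8  66] [324.5455 311.4545] [[0.4129 0.034  0.009 ]]
w3 [319 174  13  10 111] [324.7477 178.6667] [[0.4106 0.0343 0.009 ]]
```

Run:
```python
from m import *
t=load("t1")
print(plane(t,[[425,(279.5+308)/2],[455,300.1],[490,(292.8+321.4)/2]],.083))
print(ctrl.get_obs()["q"])
a=np.radians(1.87); y=np.array([-np.sin(a),np.cos(a),0]);x=np.array([np.cos(a),np.sin(a),0])
goal([.461,.0895,.12],np.c_[y,x,[0,0,-1]])
```

```text
[[ 0.4518 -0.1719  0.083 ]
 [ 0.4387 -0.2329  0.083 ]
 [ 0.4243 -0.3039  0.083 ]]
[-0.1118 -0.5184  1.7356  0.      1.9244 -1.6823]
d [-0.0612  0.0597  0.3303] r [-0.     -0.0001  1.5379]
```

```bash
python3 jog.py '0.085 -.02 .02 .04 0 0 .12;0.085 -.04 .04 .08 0 0 .24;0.085 -.061 .06 .11 0 0 .36;0.085 -.061 .06 .14 0 0 .48;0.085 -.061 .06 .17 0 0 .6;0.085 -.061 .06 .2 0 0 .72;0.085 -.061 .06 .23 0 0 .84;0.085 -.061 .06 .26 0 0 .96;0.085 -.061 .06 .29 0 0 1.08;0.085 -.061 .06 .32 0 0 1.2;0.085 -.061 .06 .33 0 0 1.32;0.085 -.061 .06 .33 0 0 1.44;0.085 -.061 .06 .33 0 0 1.538;0.085 -.061 .06 .33 0 0 1.538;0.085 -.061 .06 .33 0 0 1.538;0.085 -.061 .06 .33 0 0 1.538;0.085 -.061 .06 .36 0 0 1.538;0.085 -.061 .06 .39 0 0 1.538;0.085 -.061 .06 .413 0 0 1.538;0.085 -.061 .06 .413 0 0 1.538'
```

```text
t: 6.18
tool_pos: [0.4567, 0.0898, 0.0325]
tool_rot: [-2.178, -2.255, 0.011]
contact_force: [-1.0, 0.7, -0.1]
opening: 0.085
grip_force: 0.0
```

```bash
python3 - <<'E'
from h import *
T=tool();print(T);
E
python3 jog.py '0.05 0 0 0 0 0 0;0.05 0 0 0 0 0 0;0.05 0 0 0 0 0 0;0.05 0 0 0 0 0 0;0.05 0 0 0 0 0 0;0.05 0 0 0 0 0 0;0.05 0 0 0 0 0 0;0.05 0 0 0 0 0 0' 40
```

```text
[[-0.0344  0.9994 -0.0094  0.4567]
 [ 0.9994  0.0344 -0.0004  0.0898]
 [-0.     -0.0095 -1.      0.0325]
 [ 0.      0.      0.      1.    ]]
t: 6.85
tool_pos: [0.4625, 0.0901, 0.0395]
tool_rot: [2.183, 2.256, 0.004]
contact_force: [-1.1, -0.2, 6.8]
opening: 0.0574
grip_force: 45.7
```

```bash
python3 jog.py '0.05 0 0 -.005 0 0 0;0.05 0 0 -.01 0 0 0;0.05 0 0 -.02 0 0 0;0.05 0 0 -.02 0 0 0;0.05 0 0 -.02 0 0 0;0.05 0 0 -.02 0 0 0'
python3 - <<'E'
from h import *
print(tool()); snap("top","t2")
E
```

```text
t: 7.35
tool_pos: [0.4607, 0.09, 0.0573]
tool_rot: [2.184, 2.258, 0.0]
contact_force: [-1.3, 0.3, -3.3]
opening: 0.0572
grip_force: 44.6
[[-0.033   0.9995  0.0001  0.4607]
 [ 0.9995  0.033   0.      0.09  ]
 [ 0.      0.0001 -1.      0.0573]
 [ 0.      0.      0.      1.    ]]
```

Run:
```python
from h import *
a=np.radians(-11.7); y=np.array([-np.sin(a),np.cos(a),0]);x=np.array([np.cos(a),np.sin(a),0])
goal([.4372,-.240,.10],np.c_[y,x,[0,0,-1]])
```

```text
d [-0.329  -0.0342 -0.043 ] r [-0.0006  0.      0.2372]
```

```bash
python3 jog.py '0.05 0 0 -.02 0 0 0;0.05 0 0 -.05 0 0 0;0.05 0 0 -.08 0 0 0;0.05 -.02 0 -.1 0 0 .02;0.05 -.05 -.005 -.1 0 0 .05;0.05 -.085 -.01 -.1 0 0 .08;0.05 -.12 -.015 -.1 0 0 .11;0.05 -.155 -.02 -.1 0 0 .14;0.05 -.19 -.025 -.1 0 0 .17;0.05 -.225 -.03 -.1 0 0 .2;0.05 -.26 -.034 -.1 0 0 .237;0.05 -.29 -.034 -.1 0 0 .237;0.05 -.315 -.034 -.1 0 0 .237;0.05 -.329 -.034 -.1 0 0 .237;0.05 -.329 -.034 -.09 0 0 .237;0.05 -.329 -.034 -.07 0 0 .237;0.05 -.329 -.034 -.05 0 0 .237;0.05 -.329 -.034 -.043 0 0 .237;0.05 -.329 -.034 -.043 0 0 .237;0.05 -.329 -.034 -.043 0 0 .237'
python3 - <<'E'
from h import *
T=tool();print(T); snap("top","t3"); snap("scene","s3")
a=np.radians(-11.7); y=np.array([-np.sin(a),np.cos(a),0]);x=np.array([np.cos(a),np.sin(a),0])
goal([.4372,-.240,.085],np.c_[y,x,[0,0,-1]])
s=load("s3")[0][260:410,340:540,::-1]; s=(255*(s/255.)**.5).astype(np.uint8); cv2.imwrite("pics/s3c.png",cv2.resize(s,None,fx=3,fy=3,interpolation=cv2.INTER_CUBIC))
E
```

```text
t: 9.07
tool_pos: [0.4375, -0.2389, 0.0998]
tool_rot: [-2.434, -1.984, 0.0]
contact_force: [-0.4, -0.5, -3.3]
opening: 0.0574
grip_force: 44.7
[[ 0.2016  0.9795 -0.0011  0.4375]
 [ 0.9795 -0.2016  0.0011 -0.2389]
 [ 0.0009 -0.0013 -1.      0.0998]
 [ 0.      0.      0.      1.    ]]
d [-0.0003 -0.0014  0.0166] r [0.002  0.0008 0.0009]
```

View pics/s3c.png

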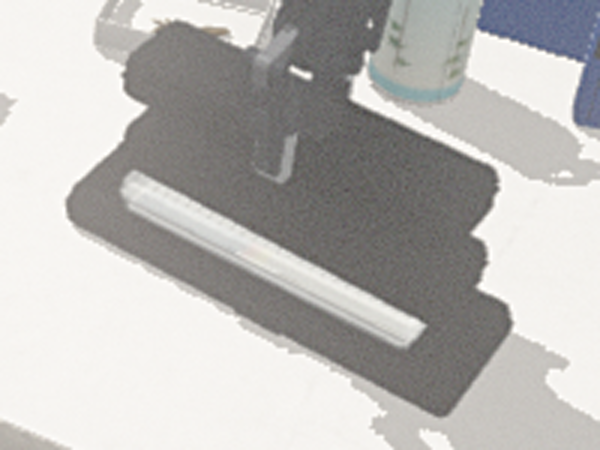

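The held case hangs parallel to the lower case, with its near end at (497, 190) against (485, 260) for the lower case. I lower it in small steps and watch the force.

```bash
python3 jog.py '0.05 0 -.001 .006 .002 .001 .001;0.05 0 -.001 .012 .002 .001 .001;0.05 0 -.001 .014 .002 .001 .001;0.05 0 -.001 .014 .002 .001 .001;0.05 0 -.001 .014 .002 .001 .001'
python3 jog.py '0.05 0 0 .002 0 0 0;0.05 0 0 .003 0 0 0;0.05 0 0 .003 0 0 0;0.05 0 0 .003 0 0 0'
```

```text
t: 9.58
tool_pos: [0.4365, -0.2396, 0.086]
tool_rot: [-2.435, -1.981, 0.001]
contact_force: [0.1, 0.7, -3.9]
opening: 0.0574
grip_force: 44.9
t: 9.92
tool_pos: [0.4367, -0.2398, 0.0833]
tool_rot: [-2.435, -1.981, 0.001]
contact_force: [0.2, -1.0, -3.8]
opening: 0.0573
grip_force: 44.9
```

```bash
python3 jog.py '0.05 0 0 .001 0 0 0;0.05 0 0 .002 0 0 0;0.05 0 0 .002 0 0 0;0.05 0 0 .002 0 0 0'
python3 jog.py '0.05 0 0 .001 0 0 0;0.05 0 0 .002 0 0 0;0.05 0 0 .002 0 0 0;0.05 0 0 .002 0 0 0'
```

```text
t: 10.25
tool_pos: [0.4366, -0.2397, 0.0812]
tool_rot: [-2.435, -1.981, 0.001]
contact_force: [0.7, 0.2, -3.3]
opening: 0.0573
grip_force: 44.9
t: 10.58
tool_pos: [0.4369, -0.2398, 0.08]
tool_rot: [-2.435, -1.981, 0.001]
contact_force: [-2.1, 2.1, 2.6]
opening: 0.0574
grip_force: 45.5
```

Contact. I release and back off upward.

```bash
python3 jog.py '0.085 0 0 0 0 0 0;0.085 0 0 0 0 0 0;0.085 0 0 0 0 0 0;0.085 0 0 0 0 0 0;0.085 0 0 0 0 0 0;0.085 0 0 -.02 0 0 0;0.085 0 0 -.06 0 0 0;0.085 0 0 -.1 0 0 0;0.085 0 0 -.14 0 0 0;0.085 0 0 -.18 0 0 0;0.085 0 0 -.22 0 0 0;0.085 0 0 -.26 0 0 0;0.085 0 0 -.27 0 0 0;0.085 0 0 -.27 0 0 0;0.085 0 0 -.27 0 0 0'
python3 - <<'E'
from m import *
print(tool()); c=snap("wrist","w4"); t=snap("top","t4"); snap("scene","s4")
g=t[0].mean(2)
for u in(425,455,485): print(u,g[262:332,u].round().astype(int))
A=load("s4")[0][260:410,340:540,::-1]; A=(255*(A/255.)**.5).astype(np.uint8)
B=t[0][250:340,360:560,::-1]; B=(255*(B/255.)**.5).astype(np.uint8)
cv2.imwrite("pics/s4c.png",np.vstack([cv2.resize(A,None,fx=2.4,fy=2.4),cv2.resize(B,None,fx=2.4,fy=2.4)]))
E
```

```text
t: 11.83
tool_pos: [0.4372, -0.2401, 0.3491]
tool_rot: [-2.436, -1.981, 0.001]
contact_force: [-0.4, 0.5, -0.9]
opening: 0.085
grip_force: 0.0
[[ 0.2035  0.9791 -0.0014  0.4372]
 [ 0.9791 -0.2035  0.0011 -0.2401]
 [ 0.0008 -0.0016 -1.      0.3491]
 [ 0.      0.      0.      1.    ]]
425 [142 141 144 145 141 142 145 145 140 135  55   4   3  23  61 125  79   5
   4  12   5   1   4   7  12  14   8   2   6   7   2   9  10  11  16   8
   4   9  11   8  13  10   4  10   9   0  47  97  96 120 127  81   8   0
 116 149 144 144 142 143 146 143 141 146 142 146 143 144 141 144]
455 [144 142 141 138 143 141 137 139 138 143 144 138 140 140 141 146  14   4
   0  24 126 121  93  12   7   5  12   2  12   1   2  12   8   4   5  11
   5  11   6   2   8   0   7   2   4   5   7   7   4   2   8   5   4  70
 131 122  82  84  31   0   5  14 148 145 144 142 144 146 144 141]
485 [137 137 142 139 142 137 140 141 148 147 142 143 142 143 144 142 143 146
 149  56   9   0   0  78  76 119 120 121  85   8   9   6   7  11   4   6
   1   7   5  10   8   2  13   4   8   9   9  12   7   5   4   7  10   7
  10   2   6  10  15 131 121 100   7   7   8 147 148 141 139 137]
```

View pics/s4c.png

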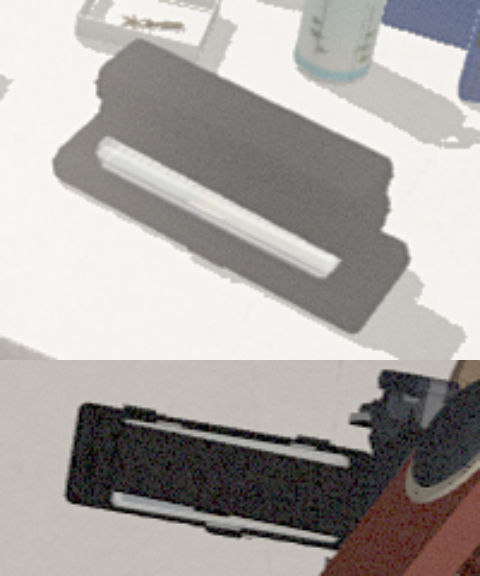

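The file case lies flush on the pile in both views. Next I measure the now uncovered tray and the blanks.

Run:
```python
from m import *
t=load("t4"); g=t[0].mean(2)
print(g[256:272,300].round(),g[296,334:348].round(), g[258:268,280].round())
X=edge(g,0,range(262,336),256,266,115); Yr=edge(g,1,range(270,322),348,334,108)
Xi=edge(g,0,range(270,330),262,272,62)
print(X,Xi,Yr); k=meet(X,Yr)
c=load("w3m"); gc=c[0].mean(2); print(gc[236:256,350].round(), gc[190:250:4,296:312].round() if 0 else gc[170,295:312].round())
Xw=edge(gc,0,range(315,400),256,238,105); print(Xw)
P=plane(t,[k],.042); print("corner +x-y",P)
# direction and back-rim line, both cameras at .042
for z in(.04,.042): print(z,"top outer",plane(t,[X[0]-40*X[1],X[0],X[0]+40*X[1]],z),"w3 outer",plane(c,[Xw[0]-40*Xw[1],Xw[0]+40*Xw[1]],z))
print("inner",plane(t,[Xi[0]],.042))
im=t[0][258:332,250:346]; hsv=cv2.cvtColor(im,cv2.COLOR_RGB2HSV); 
m=((hsv[:,:,1]>170)&(hsv[:,:,2]>120)).astype(np.uint8); n,l,s,ce=cv2.connectedComponentsWithStats(m); print(s[1:],ce[1:]+[250,258])
for q in ce[1:]: print(plane(t,q+[250,258],.009))
cv2.imwrite("pics/tray.png",cv2.resize(im[:,:,::-1],None,fx=6,fy=6,interpolation=cv2.INTER_CUBIC))
```

```text
[148. 145. 141. 142. 149. 151.  89.  95.  94.  97.  34.  40.  39.  39.
  36.  73.] [60. 78. 90. 88. 68. 79. 78. 81. 80. 74. 78. 83. 76. 80.] [144. 146. 146. 151. 113.  89.  91. 100.  86.  34.]Traceback (most recent call last):
  File "<stdin>", line 4, in <module>
  File "m.py", line 10, in edge
    P=np.array(P); vx,vy,x,y=cv2.fitLine(P.astype(np.float32),cv2.DIST_HUBER,0,.01,.01).ravel()
                             ~~~~~~~~~~~^^^^^^^^^^^^^^^^^^^^^^^^^^^^^^^^^^^^^^^^^^^^^^^
cv2.error: OpenCV(4.12.0) /io/opencv/modules/imgproc/src/linefit.cpp:618: error: (-215:Assertion failed) npoints2 >= 0 || npoints3 >= 0 in function 'fitLine'
```

Run:
```python
from m import *
t=load("t4"); g=t[0].mean(2)
X=edge(g,0,range(262,336),256,266,115); Xi=edge(g,0,range(270,330),264,274,62)
sat=255-(t[0].max(2).astype(float)-t[0].min(2)) # low where coloured
Yr=edge(sat,1,range(270,322),350,334,225); Yl=edge(sat,1,range(266,300),246,262,225)
print(X,Xi,Yr,Yl); k=[meet(X,Yr),meet(X,Yl)]
c=load("w3m"); gc=c[0].mean(2)
Xw=edge(gc,0,range(315,400),256,232,105); print(Xw)
print("corners +x -y/+y",plane(t,k,.042))
for z in(.04,.042): print(z,"top outer",plane(t,[X[0]-40*X[1],X[0],X[0]+40*X[1]],z),"w3 outer",plane(c,[Xw[0]-40*Xw[1],Xw[0]+40*Xw[1]],z))
print("inner",plane(t,[Xi[0]],.042))
im=t[0][258:332,250:346]; hsv=cv2.cvtColor(im,cv2.COLOR_RGB2HSV)
m=((hsv[:,:,1]>200)&(hsv[:,:,2]>120)).astype(np.uint8); n,l,s,ce=cv2.connectedComponentsWithStats(m)
for i in range(1,n):
  if s[i,4]>15: print(s[i],ce[i]+[250,258],plane(t,ce[i]+[250,258],.009))
cv2.imwrite("pics/tray.png",cv2.resize(im[:,:,::-1],None,fx=6,fy=6,interpolation=cv2.INTER_CUBIC))
print(ctrl.get_obs()["q"])
```

```text
(array([297.    , 261.2502], dtype=float32), array([ 0.9991, -0.0427], dtype=float32), 74, np.float64(0.15657416520951606)) (array([298.7  , 265.393], dtype=float32), array([ 0.9991, -0.0413], dtype=float32), 60, np.float64(0.13942618471096185)) (array([338.5753, 293.1   ], dtype=float32), array([0.0451, 0.999 ], dtype=float32), 52, np.float64(0.041874952858725445)) (array([253.6696, 285.7   ], dtype=float32), array([0.0267, 0.9996], dtype=float32), 34, np.float64(0.11617725694361064))
(array([351.3   , 247.7482], dtype=float32), array([ 0.9993, -0.0383], dtype=float32), 85, np.float64(0.031719062408468))
corners +x -y/+y [[0.5247 0.0068 0.042 ]
 [0.5176 0.1868 0.042 ]]
0.04 top outer [[0.518  0.1786 0.04  ]
 [0.5214 0.0927 0.04  ]
 [0.5248 0.0069 0.04  ]] w3 outer [[0.5206 0.0123 0.04  ]
 [0.5156 0.1421 0.04  ]]
0.042 top outer [[0.5179 0.1783 0.042 ]
 [0.5213 0.0926 0.042 ]
 [0.5247 0.007  0.042 ]] w3 outer [[0.5199 0.0123 0.042 ]
 [0.5148 0.1417 0.042 ]]
inner [[0.5124 0.089  0.042 ]]
[20 14  6 10 35] [272.3714 276.4857] [[0.4895 0.1486 0.009 ]]
[67 19 10 10 73] [321.1096 281.7397] [[0.4777 0.0413 0.009 ]]
[43 23  9 10 69] [296.9855 286.0145] [[0.4685 0.0943 0.009 ]]
[70 48 10 10 74] [324.6351 310.5541] [[0.4148 0.0338 0.009 ]]
[-0.6517 -0.2918  1.7407  0.      1.7    -0.4466]
```

View pics/tray.png

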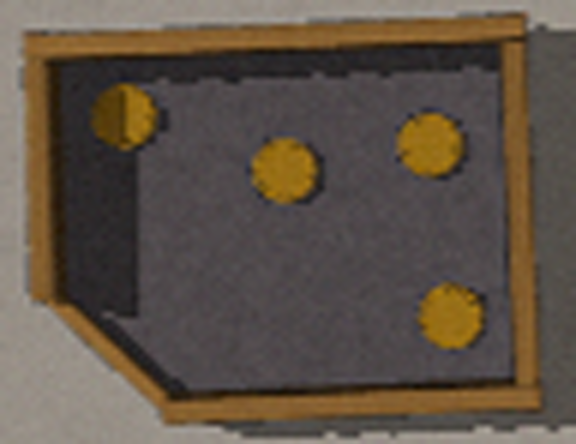

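The tray is yawed about 2.3°, with its back rim centre at about (0.517, 0.097). The four blanks sit at crop (125, 117), (285, 170), (430, 145) and (450, 316), all clear of the back wall. I work out the move to the grasp.

Run:
```python
from h import *
a=np.radians(2.26); y=np.array([-np.sin(a),np.cos(a),0]);x=np.array([np.cos(a),np.sin(a),0])
goal([.5167,.0966,.12],np.c_[y,x,[0,0,-1]])
```

```text
d [0.3448 0.0116 0.2271] r [-0.0061 -0.0039 -0.2445]
```

```bash
python3 jog.py '0.032 .04 .001 0 0 0 -.03;0.032 .08 .002 0 0 0 -.06;0.032 .12 .004 0 0 0 -.09;0.032 .16 .006 0 0 0 -.12;0.032 .2 .007 0 0 0 -.15;0.032 .24 .008 .02 0 0 -.18;0.032 .28 .01 .05 -.006 -.004 -.22;0.032 .32 .011 .08 -.006 -.004 -.244;0.032 .345 .012 .11 -.006 -.004 -.244;0.032 .345 .012 .15 -.006 -.004 -.244;0.032 .345 .012 .19 -.006 -.004 -.244;0.032 .345 .012 .22 -.006 -.004 -.244;0.032 .345 .012 .227 -.006 -.004 -.244;0.032 .345 .012 .227 -.006 -.004 -.244;0.032 .345 .012 .227 -.006 -.004 -.244;0.032 .345 .012 .227 -.006 -.004 -.244'
python3 - <<'E'
from h import *
print(tool(),ctrl.get_obs()["opening"])
a=np.radians(2.26); y=np.array([-np.sin(a),np.cos(a),0]);x=np.array([np.cos(a),np.sin(a),0])
goal([.5167,.0966,.016],np.c_[y,x,[0,0,-1]])
E
```

```text
t: 13.32
tool_pos: [0.5207, 0.0954, 0.1256]
tool_rot: [2.173, 2.258, 0.006]
contact_force: [0.6, -0.2, 0.3]
opening: 0.0318
grip_force: 0.0
[[-0.0385  0.9992  0.0085  0.5207]
 [ 0.9993  0.0385 -0.0029  0.0954]
 [-0.0032  0.0084 -1.      0.1256]
 [ 0.      0.      0.      1.    ]] 0.03181077076585002
d [ 0.0017 -0.0049  0.1096] r [ 0.0084  0.0032 -0.0009]
```

```bash
python3 jog.py '0.032 0 0 0 0 0 0;0.032 0 0 0 0 0 0'
python3 - <<'E'
from h import *
a=np.radians(2.26); y=np.array([-np.sin(a),np.cos(a),0]);x=np.array([np.cos(a),np.sin(a),0])
goal([.5167,.0966,.016],np.c_[y,x,[0,0,-1]])
E
```

```text
t: 13.48
tool_pos: [0.5206, 0.0954, 0.1255]
tool_rot: [2.172, 2.258, 0.006]
contact_force: [0.4, -0.1, 0.4]
opening: 0.0319
grip_force: 0.0
d [ 0.0017 -0.0047  0.1095] r [ 0.0086  0.0032 -0.0008]
```

```bash
python3 jog.py '0.032 .002 -.005 .02 .009 .003 0;0.032 .002 -.005 .05 .009 .003 0;0.032 .002 -.005 .07 .009 .003 0;0.032 .002 -.005 .09 .009 .003 0;0.032 .002 -.005 .1 .009 .003 0;0.032 .002 -.005 .109 .009 .003 0;0.032 .002 -.005 .109 .009 .003 0;0.032 .002 -.005 .109 .009 .003 0;0.032 .002 -.005 .109 .009 .003 0' 90
python3 - <<'E'
from h import *
print(tool())
E
```

```text
t: 14.23
tool_pos: [0.5154, 0.097, 0.0151]
tool_rot: [-2.177, -2.263, 0.003]
contact_force: [-0.5, 0.4, 1.0]
opening: 0.0317
grip_force: 0.0
[[-0.039   0.9992 -0.0026  0.5154]
 [ 0.9992  0.039  -0.0003  0.097 ]
 [-0.0002 -0.0026 -1.      0.0151]
 [ 0.      0.      0.      1.    ]]
```

```bash
python3 jog.py '0.002 0 .001 0 0 0 0;0.002 0 .001 0 0 0 0;0.002 0 .001 0 0 0 0;0.002 0 .001 0 0 0 0;0.002 0 .001 0 0 0 0;0.002 0 .001 0 0 0 0' 90
python3 jog.py '0.002 0 0 -.003 0 0 0;0.002 0 0 -.006 0 0 0;0.002 0 0 -.01 0 0 0;0.002 0 0 -.015 0 0 0;0.002 0 0 -.015 0 0 0'
```

```text
t: 14.73
tool_pos: [0.5162, 0.0971, 0.015]
tool_rot: [-2.176, -2.263, 0.004]
contact_force: [-1.8, -0.0, 6.7]
opening: 0.007
grip_force: 89.0
t: 15.15
tool_pos: [0.5158, 0.0971, 0.0296]
tool_rot: [-2.176, -2.263, 0.004]
contact_force: [0.3, 0.2, -2.5]
opening: 0.0074
grip_force: 87.8
```

The tray is held. I lift it to about 0.29 m.

```bash
python3 jog.py '0.002 0 0 -.01 0 0 0;0.002 0 0 -.025 0 0 0;0.002 0 0 -.045 0 0 0;0.002 0 0 -.065 0 0 0;0.002 0 0 -.085 0 0 0;0.002 0 0 -.105 0 0 0;0.002 0 0 -.125 0 0 0;0.002 0 0 -.145 0 0 0;0.002 0 0 -.165 0 0 0;0.002 0 0 -.185 0 0 0;0.002 0 0 -.205 0 0 0;0.002 0 0 -.22 0 0 0;0.002 0 0 -.235 0 0 0;0.002 0 0 -.245 0 0 0;0.002 0 0 -.253 0 0 0;0.002 0 0 -.258 0 0 0;0.002 0 0 -.26 0 0 0;0.002 0 0 -.26 0 0 0' 90
python3 - <<'E'
from m import *
print(tool(),ctrl.get_obs()["q"]); t=snap("top","t5")
E
```

```text
t: 16.65
tool_pos: [0.5165, 0.0972, 0.2885]
tool_rot: [-2.175, -2.262, 0.006]
contact_force: [-0.4, 0.3, -2.6]
opening: 0.0075
grip_force: 88.2
[[-0.039   0.9992 -0.0055  0.5165]
 [ 0.9992  0.039  -0.0004  0.0972]
 [-0.0002 -0.0055 -1.      0.2885]
 [ 0.      0.      0.      1.    ]] [ 0.0444 -0.2112  1.7676 -0.0002  1.5906  0.0054]
```

```bash
python3 jog.py '0.002 0 0 0 0 -.04 0;0.002 0 0 0 0 -.08 0;0.002 0 0 0 0 -.12 0;0.002 0 0 0 0 -.15 0;0.002 0 0 0 0 -.18 0;0.002 0 0 0 0 -.2 0;0.002 0 0 0 0 -.21 0;0.002 0 0 0 0 -.22 0;0.002 0 0 0 0 -.23 0;0.002 0 0 0 0 -.24 0;0.002 0 0 0 0 -.25 0;0.002 0 0 0 0 -.26 0;0.002 0 0 0 0 -.27 0;0.002 0 0 0 0 -.28 0;0.002 0 0 0 0 -.29 0;0.002 0 0 0 0 -.3 0;0.002 0 0 0 0 -.31 0;0.002 0 0 0 0 -.32 0;0.002 0 0 0 0 -.33 0;0.002 0 0 0 0 -.33 0' 90
cat > bl.py <<'E'
from m import *
import sys
G=np.array([-.0655-.0005,0,0])
def tray():
    T=tool(); Rt=np.c_[T[:3,1],T[:3,0],-T[:3,2]]  # tray x=tool y, y=tool x
    return Rt, T[:3,3]+Rt@np.array([-.0655,0,-.0155])
def see(f):
    t=snap("top",f); Rt,o=tray(); c0,_=ray(t,[0,0])
    hsv=cv2.cvtColor(t[0],cv2.COLOR_RGB2HSV); m=((hsv[:,:,1]>175)&(hsv[:,:,2]>60)&(hsv[:,:,0]<32)).astype(np.uint8)
    v,u=np.nonzero(m); _,d=ray(t,np.c_[u,v]); n=Rt[:,2]; s=((o+.009*n-c0)@n)/(d@n); q=(c0+d*s[:,None]-o)@Rt
    # in-plane mask of the tray interior, 1 mm/px
    im=t[0]; xs,ys=np.meshgrid(np.arange(-75,76)*.001,np.arange(-95,96)*.001,indexing="ij")
    P=o+np.stack([xs,ys,np.full_like(xs,.009)],-1)@Rt.T; K=np.linalg.inv(t[1]); C=P@K[:3,:3].T+K[:3,3]
    mx=(C[...,0]/C[...,2]*t[2][0]+t[2][2]).astype(np.float32); my=(C[...,1]/C[...,2]*t[2][1]+t[2][3]).astype(np.float32)
    w=cv2.remap(im,mx,my,cv2.INTER_LINEAR)[::-1,::-1]; np.savez(f"pics/{f}w.npz",w=w)
    b=cv2.remap(m*255,mx,my,cv2.INTER_LINEAR)
    k=cv2.distanceTransform((b>127).astype(np.uint8),cv2.DIST_L2,5)
    n,l,s,ce=cv2.connectedComponentsWithStats((b>127).astype(np.uint8))
    print("tilt",np.degrees(np.arccos(Rt[2,2])),"o",o,"pour z",(o+Rt@[-.042,.062,.004])[2])
    for i in range(1,n):
        if s[i,4]>60: print("area",s[i,4],"x,y mm",ce[i][::-1]-[75,95],"bbox y",s[i,0]-95,s[i,2],"x",s[i,1]-75,s[i,3],"dist",np.hypot(*(ce[i][::-1]-[75,95]-[-42,62])).round(0))
    cv2.imwrite(f"pics/{f}w.png",cv2.resize(w[:,:,::-1],None,fx=3,fy=3))
see(sys.argv[1])
E
python3 bl.py t6
```

```text
t: 18.37
tool_pos: [0.5165, 0.0974, 0.2884]
tool_rot: [2.0, 2.083, -0.34]
contact_force: [-0.3, -0.1, -3.6]
opening: 0.0075
grip_force: 88.2
tilt 18.932176639297516 o [0.4512 0.0898 0.2741] pour z 0.25804579998505606
area 423 x,y mm [-36.0378 -60.0473] bbox y -72 24 x -47 23 dist 122.0
area 425 x,y mm [19.8635 -1.4376] bbox y -13 24 x 8 24 dist 89.0
area 430 x,y mm [ 27.1372 -55.0209] bbox y -66 23 x 16 23 dist 136.0
```

The view tracks the blanks well, and they haven't moved at 19°. I tilt a little further.

```bash
python3 jog.py '0.002 0 0 0 0 -.01 0;0.002 0 0 0 0 -.02 0;0.002 0 0 0 0 -.03 0;0.002 0 0 0 0 -.04 0;0.002 0 0 0 0 -.05 0;0.002 0 0 0 0 -.06 0;0.002 0 0 0 0 -.07 0;0.002 0 0 0 0 -.07 0;0.002 0 0 0 0 -.07 0;0.002 0 0 0 0 -.07 0' 90
python3 bl.py t7
```

```text
t: 19.25
tool_pos: [0.5166, 0.0972, 0.2886]
tool_rot: [1.96, 2.04, -0.403]
contact_force: [-0.2, 0.5, -3.2]
opening: 0.008
grip_force: 88.2
tilt 22.934140928529686 o [0.4513 0.0886 0.2747] pour z 0.2544396448525794
area 406 x,y mm [-36.0542 -59.0493] bbox y -69 22 x -47 23 dist 121.0
area 437 x,y mm [20.2403 -1.6751] bbox y -13 24 x 9 23 dist 89.0
area 446 x,y mm [ 27.0852 -54.713 ] bbox y -67 25 x 16 23 dist 136.0
```

Run:
```python
from m import *
t=load("t7"); T=tool(); K=np.linalg.inv(t[1])
def proj(P): C=P@K[:3,:3].T+K[:3,3]; return np.c_[C[:,0]/C[:,2]*t[2][0]+t[2][2],C[:,1]/C[:,2]*t[2][1]+t[2][3]]
pts=np.array([[-.070,-.09,.042],[.07,-.09,.042],[.07,.09,.042],[-.07,.045,.042],[-.025,.09,.042],[-.07,-.09,0],[-.036,-.065,.009]])
for th in(0,.1,.2,.3,.4):
    y0=np.array([-.039,.9992,0]);x0=np.array([.9992,.039,0]);Rt=np.c_[x0,y0,[0,0,1]]@R.from_rotvec([-th,0,0]).as_matrix()
    g=T[:3,3]; o=g+Rt@np.array([-.0655,0,-.0155]); print(th,proj(o+pts@Rt.T).round(0).tolist())
im=t[0].astype(int); m=((im[:,:,0]-im[:,:,2]>25)).astype(np.uint8); n,l,s,ce=cv2.connectedComponentsWithStats(m)
for i in range(1,n):
    if s[i,4]>40 and 200<ce[i][0]<380 and 220<ce[i][1]<350: print(s[i],ce[i])
i=l[300:340,230:360]; 
for v in range(225,345,10): 
    u=np.nonzero(m[v,225:375])[0]+225; print(v,u.min() if len(u) else None,u.max() if len(u) else None, "light/dark",)
o=ctrl.get_obs(); print(o["wrist_torque"],o["contact_force"])
```

```text
0 [[345.0, 339.0], [341.0, 251.0], [230.0, 256.0], [260.0, 342.0], [231.0, 315.0], [344.0, 336.0], [328.0, 316.0]]
0.1 [[343.0, 339.0], [339.0, 251.0], [229.0, 256.0], [259.0, 342.0], [231.0, 315.0], [345.0, 337.0], [328.0, 317.0]]
0.2 [[341.0, 340.0], [337.0, 250.0], [230.0, 256.0], [258.0, 342.0], [231.0, 314.0], [345.0, 337.0], [328.0, 317.0]]
0.3 [[338.0, 341.0], [334.0, 250.0], [230.0, 257.0], [258.0, 341.0], [232.0, 314.0], [345.0, 338.0], [328.0, 317.0]]
0.4 [[334.0, 341.0], [330.0, 250.0], [232.0, 257.0], [258.0, 341.0], [233.0, 314.0], [344.0, 338.0], [327.0, 317.0]]
[  115   130   229   350 24927] [205.017  330.2671]
[236 244   7  19  43] [238.9767 254.3023]
[283 278  15  14 159] [290.1006 284.3648]
[230 281  20  18  68] [240.3235 289.8529]
225 None None light/dark
235 None None light/dark
245 239 239 light/dark
255 237 339 light/dark
265 226 340 light/dark
275 230 340 light/dark
285 226 341 light/dark
295 225 341 light/dark
305 228 342 light/dark
315 230 342 light/dark
325 225 343 light/dark
335 226 343 light/dark
[ 0.384  -0.162   0.0441] [-0.3508 -0.1333 -2.3966]
```

Run:
```python
from h import *
for f in("t5","t6","t7"):
    im=load(f)[0].astype(int); print(f); print([ (int(p[0]),int(p[2])) for p in im[300,318:348]])
```

```text
t5
[(78, 22), (83, 28), (83, 25), (46, 7), (34, 23), (51, 47), (52, 51), (54, 53), (53, 51), (51, 47), (50, 49), (56, 52), (56, 52), (53, 50), (50, 46), (49, 48), (52, 50), (53, 50), (52, 54), (49, 45), (105, 40), (144, 51), (149, 54), (147, 50), (159, 60), (121, 54), (169, 150), (179, 160), (185, 168), (123, 107)]
t6
[(55, 56), (45, 46), (55, 50), (49, 47), (48, 48), (45, 42), (47, 47), (51, 49), (53, 49), (49, 45), (49, 49), (52, 52), (40, 30), (78, 32), (80, 28), (83, 28), (86, 31), (94, 34), (75, 25), (67, 19), (68, 26), (73, 26), (73, 29), (66, 22), (67, 24), (103, 90), (114, 101), (112, 99), (109, 97), (112, 99)]
t7
[(52, 50), (51, 48), (52, 49), (48, 45), (44, 44), (49, 46), (51, 47), (52, 47), (52, 52), (52, 50), (51, 35), (70, 28), (82, 31), (82, 29), (93, 35), (90, 33), (78, 28), (74, 27), (73, 25), (72, 26), (79, 29), (77, 26), (75, 29), (76, 25), (73, 49), (104, 92), (111, 100), (116, 102), (114, 100), (116, 102)]
```

```bash
python3 jog.py '0.002 0 0 0 0 -.01 0;0.002 0 0 0 0 -.02 0;0.002 0 0 0 0 -.03 0;0.002 0 0 0 0 -.04 0;0.002 0 0 0 0 -.05 0;0.002 0 0 0 0 -.06 0;0.002 0 0 0 0 -.07 0;0.002 0 0 0 0 -.08 0;0.002 0 0 0 0 -.08 0;0.002 0 0 0 0 -.08 0' 90
python3 bl.py t8
```

```text
t: 20.13
tool_pos: [0.5165, 0.0973, 0.2885]
tool_rot: [1.912, 1.991, -0.474]
contact_force: [0.0, 0.6, -2.8]
opening: 0.0076
grip_force: 88.2
tilt 27.522866464307956 o [0.4513 0.0875 0.2752] pour z 0.2502985908847619
area 449 x,y mm [-36.098 -15.804] bbox y -28 25 x -48 25 dist 78.0
area 188 x,y mm [16.1915 32.883 ] bbox y 24 21 x 10 16 dist 65.0
area 450 x,y mm [ 27.2333 -12.2533] bbox y -25 26 x 16 24 dist 102.0
```

```bash
python3 jog.py '0.002 0 0 0 0 0 0;0.002 0 0 0 0 0 0;0.002 0 0 0 0 0 0;0.002 0 0 0 0 0 0' 90
python3 bl.py t9
```

```text
t: 20.52
tool_pos: [0.5166, 0.0971, 0.2887]
tool_rot: [1.912, 1.991, -0.474]
contact_force: [-0.4, 0.5, -2.3]
opening: 0.0072
grip_force: 88.2
tilt 27.519804992068156 o [0.4513 0.0874 0.2752] pour z 0.2503448751034254
area 453 x,y mm [-29.0221  55.3002] bbox y 43 26 x -41 24 dist 15.0
```

They slide now, and one is already at the lip. Next I swing the tilt over to -x and then onto the diagonal.

```bash
cat > wp.py <<'E'
from h import *
import sys
y=np.array([-.039,.99924,0]);x=np.array([.99924,.039,0]);L=R.from_matrix(np.c_[y,x,[0,0,-1]]); C=R.from_matrix(tool()[:3,:3])
print("now",(L.inv()*C).as_rotvec())
for v in eval(sys.argv[1]): print(v,(C.inv()*L*R.from_rotvec([*v,0])).as_rotvec())
E
python3 wp.py '[(-.1,-.44),(-.2,-.38),(-.3,-.3),(-.4,-.2),(-.47,-.12),(-.52,-.12),(-.5,-.3),(-.49,-.49)]'
```

```text
now [ 0.0051 -0.4803 -0.0011]
(-0.1, -0.44) [-0.101   0.0398  0.0258]
(-0.2, -0.38) [-0.1979  0.0986  0.0493]
(-0.3, -0.3) [-0.2955  0.1766  0.073 ]
(-0.4, -0.2) [-0.394   0.2737  0.0969]
(-0.47, -0.12) [-0.4636  0.3512  0.1137]
(-0.52, -0.12) [-0.5124  0.3492  0.1257]
(-0.5, -0.3) [-0.4892  0.1701  0.1205]
(-0.49, -0.49) [-0.4757 -0.0195  0.1177]
```

```bash
python3 jog.py '0.002 0 0 0 -.05 .02 .013;0.002 0 0 0 -.1 .04 .026;0.002 0 0 0 -.15 .07 .038;0.002 0 0 0 -.2 .1 .05;0.002 0 0 0 -.25 .14 .062;0.002 0 0 0 -.295 .177 .073;0.002 0 0 0 -.33 .21 .082;0.002 0 0 0 -.36 .24 .09;0.002 0 0 0 -.39 .27 .096;0.002 0 0 0 -.41 .3 .1;0.002 0 0 0 -.43 .32 .105;0.002 0 0 0 -.45 .34 .11;0.002 0 0 0 -.463 .351 .114;0.002 0 0 0 -.475 .351 .117;0.002 0 0 0 -.485 .35 .12;0.002 0 0 0 -.495 .35 .122;0.002 0 0 0 -.505 .35 .124;0.002 0 0 0 -.512 .349 .126;0.002 0 0 0 -.512 .349 .126;0.002 0 0 0 -.512 .349 .126' 90
sed -i 's/>175)&(hsv\[:,:,2\]>60)/>150)\&(hsv[:,:,2]>35)/' bl.py
python3 bl.py t10; python3 wp.py '[(-.5,-.3),(-.49,-.49)]'
```

```text
t: 22.23
tool_pos: [0.5165, 0.0973, 0.2885]
tool_rot: [1.849, 1.922, 0.398]
contact_force: [-0.7, 0.3, -3.0]
opening: 0.0073
grip_force: 88.3
tilt 30.5533304828484 o [0.4675 0.0916 0.2428] pour z 0.21836879214520716
area 4814 x,y mm [  3.5021 -56.0771] bbox y -91 95 x -75 150 dist 127.0
area 2413 x,y mm [-51.8566  64.8661] bbox y 15 81 x -75 51 dist 10.0
area 2727 x,y mm [39.8075 73.3146] bbox y 31 65 x -32 108 dist 83.0
now [-0.5195 -0.1201  0.0001]
(-0.5, -0.3) [ 0.0162 -0.1718 -0.0468]
(-0.49, -0.49) [ 0.0197 -0.3536 -0.0954]
```

The top view now looks over the tray walls. The wrist camera sees the tray from a fixed place nearly square to its floor, so I use that instead.

```bash
cat > wb.py <<'E'
from m import *
import sys
f=sys.argv[1]; p=ctrl.camera_params("wrist"); im=ctrl.get_image("wrist"); np.save(f"pics/{f}.npy",im)
K=np.linalg.inv(p["tool_from_camera"])
xs,ys=np.meshgrid(np.arange(-75,76)*.001,np.arange(-95,96)*.001,indexing="ij")
# tray (x,y,z)->tool: x_t=y, y_t=x-.0655, z_t=.0155-z
P=np.stack([ys,xs-.0655,np.full_like(xs,.0155-.009)],-1); C=P@K[:3,:3].T+K[:3,3]
mx=(C[...,0]/C[...,2]*p["fx"]+p["cx"]).astype(np.float32); my=(C[...,1]/C[...,2]*p["fy"]+p["cy"]).astype(np.float32)
w=cv2.remap(im,mx,my,cv2.INTER_LINEAR); h=cv2.cvtColor(w,cv2.COLOR_RGB2HSV)
inn=(xs>-.06)&(xs<.06)&(ys>-.08)&(ys<.08)&(ys-xs<.103)
m=(inn&(h[...,1]>150)&(h[...,0]<32)&(h[...,2]>20)).astype(np.uint8)
n,l,s,ce=cv2.connectedComponentsWithStats(m)
for i in range(1,n):
    if s[i,4]>40:
        q=ce[i][::-1]-[75,95]; print(s[i,4],"xy",q.round(),"x",s[i,1]-75,s[i,3],"y",s[i,0]-95,s[i,2],"dist",np.hypot(*(q-[-42,62])).round(),"rgb",w[l==i].mean(0).round())
print("tray grid, rows x +60..-60, cols y +84..-84")
for i in range(135,14,-6): print("%4d "%(i-75)+"".join(("#" if m[i,j] else (" " if C[i,j,2]<0 or not(0<=mx[i,j]<640 and 0<=my[i,j]<480) else "." if inn[i,j] else "'")) for j in range(179,10,-3)))
E
python3 wb.py b1
```

```text
tray grid, rows x +60..-60, cols y +84..-84
  60 '''''''''''''''''''''''''''''''''''''''''''''''''''''''''
  54 ''.....................................................''
  48 ''.....................................................''
  42 ''.....................................................''
  36 ''.....................................................''
  30 ''.....................................................''
  24 ''.....................................................''
  18 ''.....................................................''
  12 ''.....................................................''
   6 ''.....................................................''
   0 ''.....................................................''
  -6 ''.....................................................''
 -12 ''.....................................................''
 -18 ''.....#...............................................''
 -24 ''.....................................................''
 -30 ''''...................................................''
 -36 ''''''.................................................''
 -42 ''''''''...............................................''
 -48 ''''''''''.............................................''
 -54 ''''''''''''...........................................''
 -60 '''''''''''''''''''''''''''''''''''''''''''''''''''''''''
```

```bash
cat >> wb.py <<'E'
print("R/B*10 of 6 mm cells"); s=cv2.GaussianBlur(w.astype(np.float32),(0,0),2)
for i in range(135,14,-6): print("%4d "%(i-75)+" ".join("%2d/%-3d"%(min(99,s[i,j,0]*10/(s[i,j,2]+1)),s[i,j].mean()) for j in range(179,10,-8)))
E
python3 wb.py b2 | sed -n '/R\/B/,$p'
```

```text
R/B*10 of 6 mm cells
  60 16/115 14/105 14/104 14/103 14/103 14/103 14/102 14/102 14/101 15/100 15/93  15/89  15/82  14/74  15/59  15/57  15/60  15/76  15/76  14/75  10/21   9/19 
  54 16/112 10/85  10/82  10/82  10/82  10/82  10/82  10/81  10/79  10/81  10/69  10/69  10/86  10/66  10/30  10/30  10/27  10/30  10/30  10/32   9/22   9/23 
  48 16/112 10/85  10/82  10/80  10/81  10/80  10/79  10/78  10/80  10/79  10/76  10/38  10/34  10/33  10/30  10/28  10/26   9/25   9/24   9/25   9/24   8/23 
  42 16/112 10/84  10/81  10/81  10/80  10/79  10/80  10/78  10/78  10/78  10/78  10/73  10/61  10/37  10/28   9/27   9/25   9/24   9/24   9/23   9/23   8/22 
  36 16/112 10/84  10/79  10/80  10/79  10/79  10/79  10/80  10/80  10/79  10/77  10/76  10/76  10/73  10/33   9/25   9/25   9/25   9/26   9/23   9/24   9/22 
  30 16/111 10/83  10/80  10/81  10/89  10/87  10/93  10/87  10/89  10/90  10/85  10/91  10/76  10/78  10/47   9/21   9/25   9/23   9/23   8/22   8/26   8/22 
  24 16/111 11/81  13/79  10/79  10/110 10/111 10/113 10/113 10/110 10/112 10/113 10/111 10/85  10/76   9/34   9/33   9/25   
[... 1558 characters left out ...]
12 10/114 10/114 10/93  10/78  10/81   9/29   8/23   8/24   8/36 
 -42 15/134 14/122 17/81  20/91  20/123 10/108 10/115 10/113 10/116 10/115 10/114 10/110 10/110 10/112 10/113 10/107 10/75  10/78  10/54   8/23   9/23   8/29 
 -48 13/149 11/196 15/106 16/81  10/109 10/113 10/114 10/112 10/114 10/115 10/113 10/112 10/111 10/112 10/111 10/112 10/82  10/77  10/73   9/28   8/22   8/22 
 -54 10/205 10/207 11/180 17/131 13/89  10/113 10/113 10/112 10/113 10/114 10/112 10/111 10/111 10/111 10/111 10/113 10/95  10/76  10/74  10/55   8/22   8/22 
 -60 10/153 10/200 10/208 13/169 17/116 14/94  14/100 14/99  14/99  14/100 14/98  14/99  14/99  14/99  14/99  14/99  14/97  14/63  14/61  14/60  10/25   9/22
```

The wrist camera shows all four blanks at about (12, 70), (-14, 71), (-13, 45) and (-33, 55) mm in the tray frame, packed in the corner. I settle them with a diagonal tilt.

```bash
sed -i 's/h\[...,1\]>150/h[...,1]>120/; /^print("R\/B/,$d' wb.py
python3 jog.py '0.002 0 0 0 0 -.03 -.008;0.002 0 0 0 .005 -.06 -.016;0.002 0 0 0 .01 -.09 -.024;0.002 0 0 0 .012 -.12 -.032;0.002 0 0 0 .015 -.15 -.04;0.002 0 0 0 .016 -.172 -.047;0.002 0 0 0 .017 -.2 -.054;0.002 0 0 0 .018 -.23 -.062;0.002 0 0 0 .018 -.26 -.07;0.002 0 0 0 .019 -.29 -.078;0.002 0 0 0 .019 -.32 -.086;0.002 0 0 0 .02 -.354 -.095;0.002 0 0 0 .02 -.354 -.095;0.002 0 0 0 .02 -.354 -.095;0.002 0 0 0 .02 -.354 -.095;0.002 0 0 0 .02 -.354 -.095;0.002 0 0 0 .02 -.354 -.095;0.002 0 0 0 .02 -.354 -.095' 90
python3 wb.py b3; python3 wp.py '[(-.6,-.25),(-.55,-.35),(-.44,-.44)]'
```

```text
t: 23.88
tool_pos: [0.5166, 0.0969, 0.2889]
tool_rot: [1.699, 1.764, 0.017]
contact_force: [-0.0, 0.5, -2.9]
opening: 0.0075
grip_force: 88.3
1739 xy [-12.  59.] x -44 68 y 32 48 dist 30.0 rgb [193. 156.  84.]
tray grid, rows x +60..-60, cols y +84..-84
  60 '''''''''''''''''''''''''''''''''''''''''''''''''''''''''
  54 ''.....................................................''
  48 ''.....................................................''
  42 ''.....................................................''
  36 ''.....................................................''
  30 ''.....................................................''
  24 ''.....................................................''
  18 ''######...............................................''
  12 ''#######..............................................''
   6 ''#######..............................................''
   0 ''..###................................................''
  -6 ''#######..######......................................''
 -12 ''#######.########.....................................''
 -18 ''#######..#######.....................................''
 -24 ''..############.......................................''
 -30 ''''..########.........................................''
 -36 ''''''########.........................................''
 -42 ''''''''####...........................................''
 -48 ''''''''''.............................................''
 -54 ''''''''''''...........................................''
 -60 '''''''''''''''''''''''''''''''''''''''''''''''''''''''''
now [-0.4901 -0.49    0.0013]
(-0.6, -0.25) [-0.0997  0.2251  0.0816]
(-0.55, -0.35) [-0.0534  0.1321  0.046 ]
(-0.44, -0.44) [ 0.0498  0.0503 -0.0012]
```

All four blanks are packed in the corner, the outermost about 54 mm from the lip's foot. The tilt is 40° and the tray is about 0.2 m up. I make one last check of stillness and the pile, then hand in.

```bash
python3 jog.py '0.002 0 0 0 0 0 0;0.002 0 0 0 0 0 0;0.002 0 0 0 0 0 0;0.002 0 0 0 0 0 0' 90
python3 - <<'E'
from h import *
a=np.load("pics/b3.npy").astype(int); b=ctrl.get_image("wrist").astype(int); print("wrist diff",np.abs(a-b).mean())
t=ctrl.get_image("top").astype(int); print("pile diff",np.abs(t-load("t4")[0])[262:332,385:470].mean(),np.abs(t-load("t4")[0])[100:240,260:420].mean(), ctrl.get_obs()["dq"])
E
```

```text
t: 24.27
tool_pos: [0.5165, 0.0972, 0.2886]
tool_rot: [1.698, 1.764, 0.017]
contact_force: [-0.1, 0.4, -2.0]
opening: 0.0075
grip_force: 88.3
wrist diff 3.0304329427083334
pile diff 17.449747899159664 17.71138392857143 [ 0.0006 -0.0005  0.0001  0.0034  0.0011 -0.0042]
```

Run:
```python
from h import *
g=ctrl.get_image("top").mean(2); h=load("t4")[0].mean(2)
for u in(425,455,485): print(u,[int(x) for x in g[270:326,u]],"\n   ",[int(x) for x in h[270:326,u]])
```

```text
425 [163, 157, 62, 10, 0, 31, 68, 142, 96, 8, 6, 8, 11, 1, 6, 10, 13, 9, 13, 14, 7, 16, 9, 7, 9, 8, 4, 7, 2, 11, 13, 3, 9, 18, 10, 4, 8, 0, 54, 113, 109, 143, 140, 102, 8, 0, 77, 98, 92, 90, 90, 95, 92, 97, 91, 94] 
    [140, 135, 55, 4, 3, 23, 61, 124, 78, 5, 3, 11, 4, 0, 4, 7, 12, 13, 7, 2, 6, 7, 2, 9, 9, 10, 15, 8, 4, 9, 11, 7, 12, 10, 3, 10, 9, 0, 47, 97, 96, 119, 126, 81, 8, 0, 116, 148, 144, 144, 142, 143, 146, 142, 141, 146]
455 [159, 163, 161, 162, 160, 164, 167, 165, 15, 3, 1, 26, 144, 141, 99, 0, 5, 13, 14, 7, 5, 9, 9, 9, 4, 9, 12, 11, 2, 7, 7, 10, 12, 6, 3, 9, 7, 5, 9, 8, 5, 10, 11, 0, 1, 84, 152, 138, 94, 99, 33, 0, 0, 21, 171, 169] 
    [138, 142, 143, 137, 140, 140, 140, 146, 14, 3, 0, 24, 126, 121, 93, 12, 7, 5, 12, 2, 12, 1, 2, 11, 8, 3, 5, 11, 5, 10, 6, 2, 8, 0, 7, 1, 4, 4, 7, 7, 4, 2, 8, 5, 4, 70, 131, 122, 82, 84, 31, 0, 4, 14, 147, 144]
485 [164, 163, 165, 168, 162, 165, 168, 162, 162, 169, 175, 67, 8, 4, 0, 96, 90, 137, 141, 148, 103, 6, 1, 2, 7, 15, 4, 3, 6, 2, 11, 8, 6, 8, 5, 0, 9, 8, 15, 12, 12, 4, 7, 11, 14, 7, 8, 12, 9, 0, 18, 151, 136, 117, 16, 4] 
    [148, 147, 141, 143, 142, 143, 143, 142, 143, 146, 149, 55, 8, 0, 0, 77, 76, 118, 120, 121, 84, 8, 8, 6, 6, 11, 4, 6, 1, 6, 5, 10, 8, 2, 13, 4, 8, 9, 9, 12, 7, 5, 4, 7, 9, 7, 9, 2, 5, 9, 15, 130, 121, 99, 7, 7]
```

Only the exposure differs. The pile's edges haven't moved.

```bash
python3 -c "
from station import ctrl
print(ctrl.finish_job())"
```

```text
the job is handed in; nothing more can be done
None
```

I handed the job in at about 24 s; no verdict came back. By my measurements, the file case lies flush on the pile, and the tray is held still at about 40°, its pouring lip about 0.2 m up, with all four blanks packed in the lip corner (outermost about 54 mm from the lip's foot).

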